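# Pack a bakery order into the serving tray

## Robot

A 6-joint arm with a two-finger parallel gripper is mounted at the origin on the work surface. World frame = base frame: x ahead of the robot, y to its left, z up, the work surface at z = 0. Lengths are in m, angles in rad, forces in N, time in s.
With the tool pointing down it reaches from about 0.35 to 0.925 m from the base axis. Payload 6.4 kg.
Tool frame: the origin (TCP) lies between the finger pads; the fingertips stand 14 mm ahead of it and the grasp point (between the pads) lies 5 mm behind it; y points along the fingers, z is the direction in which the jaws open and shut, and the axes are right-handed (so a half turn about y gives the same grasp; the last joint's range is limited). The gripper opens to 85 mm and grips with 20 to 120 N. Pads are 22 mm wide; open, the fingers measure 114 mm over their backs; the gripper's body (76 mm by 85 mm) begins 54 mm behind the grasp point. The pads swing forward as they close: fully open they stand 13 mm farther back than shut.
Start: joints at [0.931, 0.245, 1.558, -0, 1.339, -0.174], TCP at [0.292, 0.581, 0.245] pointing down, gripper open.
Joint ranges: [-3.13, 3.13], [-1.02, 2.26], [0.13, 2.54], [-0.95, 4.09], [0.21, 2.88], [-2.74, 2.74]. Speed limits (rad/s): [2.57, 2.57, 3.14, 3.14, 3.14, 3.14].

## Interface

Orientations are given as a rotation vector (axis times angle).
In Python, from station import sensors, viewer, robot gives the robot as it stands.
- The arm moves only by the tool jog_arm, never from a script. Its argument "plan" is a list of rows, each a list of 5 numbers: the opening, from 0 (shut) to 1 (fully open), then the shift along the tool's x, y, z in mm, then the turn about the tool's y in rad. A call has 1 to 12 rows; each row shifts and turns the commanded pose from where the row before left it, along the tool's axes as they then stand; what a row does not reach is not made up. A row lasts 1/12 s, in which the tool goes at most 41.7 mm and 7.16 degrees, less where a joint would pass 70% of its speed; a pose out of reach is approached as far as the arm can. A call with a gripper value outside its range is refused whole. The fingers move at their own pace and stop on an object; the grip force is fixed at half the most. Time passes only in rows, so rows that do not move let the fingers close. It gives the time, the measured TCP pose, the force and the opening at its end, in the units of the state.
- sensors.get_obs(): the state, without advancing time (a new reading comes with each control period).
- viewer.grab_frame(name): name is "side" or "top" or "wrist"; returns (picture, depth): 400x640x3 uint8, red, green, blue; 400x640 float32, m along the optical axis (not along the pixel's ray), 0 where there is no reading.
- viewer.camera_params(name): a dict with "intrinsics" (3x3 intrinsics, pixels), "dist_coeffs" ([k1, k2, p1, p2, k3] as OpenCV has them; the pictures are not rectified), "R" (3x3) and "t" (3): a world point X has camera coordinates R X + t; the wrist camera has in their place "mount" (4x4, takes a point from camera to tool coordinates, whose origin is the TCP and whose axes are the tool frame's). Camera axes: x right, y down, z forward; pixel columns grow to the right and rows downward; lengths in m; the calibration is good to about 2 mm. A picture is of the moment at which its call begins: read the wrist's pose just before it. camera_params takes no time and is no camera call.
- robot.finish_job(): hands the job in, once; it reports no verdict.
The state is a dict: "time_s": time; "joints": joint angles; "joint_vel": joint speeds; "tau": joint torques, N m; "eef_pos": TCP position; "tcp_rot": TCP orientation; "contact_force": force on the tool from outside, world axes, zero at the start; "torque": the same for the moment, N m; "finger_gap": opening from 0.0 (shut) to 1.0 (fully open).
Only numpy, scipy, OpenCV 4.12 (cv2) and the standard library are available. Lean on these libraries where they do the work, as an engineer would, in place of code of your own. Each camera call takes 0.05 s, during which the arm holds its last target.

## Task

Pack the customer's order into the wooden tray: the long loaf cake in the oblong recess, the wide jar in the round recess and the square carton in the square recess, each standing upright and flat on the floor of its recess. Set them down gently rather than dropping them, and leave the short loaf cake, the slim jar and the oblong carton standing where they are.

Things in the scene. Friction and masses are not known exactly. Their poses are not given: they have to be found in the camera images.
- loaf_mid (a point): The long loaf cake, to be packed: wrapped dark brown cake with rounded top in a kraft paper case, 100 mm long (x) x 46 mm wide (y) x 60 mm high, rigid, about 0.2 kg. Stands upright on the dark counter. The point is its centre, 30 mm above its underside; z is up, x along its length.
- jar_mid (a point): The wide jar, to be packed: round amber glass jar with steel lid and blank paper label, 58 mm in diameter at its widest, 60 mm high, about 0.2 kg. Stands upright on the dark counter. The point is its centre, 30 mm above its underside; z is up, its axis.
- carton_mid (a point): The square carton, to be packed: kraft pastry carton with a white paper seal, 56 mm (x) x 56 mm (y) x 60 mm high, rigid, about 0.15 kg. Stands upright on the dark counter. The point is its centre, 30 mm above its underside; z is up, x and y square to its sides.
- half_loaf_mid (a point): The short loaf cake, stays where it is: like the long one but only 64 mm long (x) x 46 mm wide (y) x 60 mm high. Stands upright on the dark counter. The point is its centre, 30 mm above its underside; z is up, x along its length.
- slim_jar_mid (a point): The slim jar, stays where it is: like the wide one but only 40 mm in diameter, 60 mm high. Stands upright on the dark counter. The point is its centre, 30 mm above its underside; z is up, its axis.
- long_carton_mid (a point): The oblong carton, stays where it is: like the square one but 84 mm (x) x 40 mm (y) x 60 mm high. Stands upright on the dark counter. The point is its centre, 30 mm above its underside; z is up, x along its length.
- recess_long (a point): White insert, 130 mm (x) x 108 mm (y), fixed in the wooden tray; three lie in a row, 115 mm apart, in any order. It has a 7 mm deep oblong, 119 mm (x) x 65 mm (y) recess with black floor; for the long loaf, length along x. The point: centre of the recess floor, 11 mm above the counter; the white rim, 7 mm higher, is the tray's highest part. x, y: the insert's sides; z up.
- recess_round (a point): White insert, 130 mm (x) x 108 mm (y), fixed in the wooden tray; three lie in a row, 115 mm apart, in any order. It has a 7 mm deep round, 79 mm diameter recess with black floor; for the wide jar. The point: centre of the recess floor, 11 mm above the counter; the white rim, 7 mm higher, is the tray's highest part. x, y: the insert's sides; z up.
- recess_square (a point): White insert, 130 mm (x) x 108 mm (y), fixed in the wooden tray; three lie in a row, 115 mm apart, in any order. It has a 7 mm deep square, 77 mm (x and y) recess with black floor; for the square carton, its sides roughly along x and y. The point: centre of the recess floor, 11 mm above the counter; the white rim, 7 mm higher, is the tray's highest part. x, y: the insert's sides; z up.
Things that resemble listed ones, but are neither listed nor needed, are in the scene too. What is shaped like the part that bears slim_jar_mid but blue is not meant. What is shaped like the part that bears long_carton_mid but green is not meant.

How it is judged:
By the outcome, as a careful person would: the job done as asked, in the order asked, and still so for the second after the job is handed in, with the robot touching nothing.
It also fails if it takes over 80 s, if anything falls off the work surface, if the arm or the gripper's body presses on something with over 40 N, if the wrist force passes 120 N, or if a joint passes its speed limit or range.

## Working session

There is one attempt and no reset: what is moved stays moved. The work goes in short steps, Python scripts to look and compute and a tool call to move; the robot and the scene stay as the last step left them, time stands still between calls to the robot, and variables do not carry over. Pictures are saved under pics/ and viewed, and the job is handed in when it is done.

Besides the shell and the picture viewer there is one more tool, called in YAML: its name, and indented under it one key for each argument. jog_arm: Moves the arm, as the interface text tells. Its arguments: {"type":"object","properties":{"plan":{"type":"array"}},"required":["plan"]}

```bash
ls; mkdir -p pics
python3 - <<'E'
from station import sensors, viewer, robot
import cv2, numpy as np
print(sensors.get_obs())
for n in ["top","side","wrist"]:
    p=viewer.camera_params(n); print(n,{k:np.round(v,4).tolist() for k,v in p.items()})
    im,d=viewer.grab_frame(n); cv2.imwrite(f"pics/{n}0.png",im[:,:,::-1]); np.save(f"pics/{n}0d.npy",d)
    print(np.percentile(d,[0,5,50,95]))
E
```

```text
pics
{'time_s': 0.0, 'joints': array([ 9.30923158e-01,  2.45806755e-01,  1.55905845e+00, -1.83743783e-05,
        1.33873240e+00, -1.74091772e-01]), 'joint_vel': array([0.0032174 , 0.00072616, 0.00114265, 0.00014279, 0.00089199,
       0.00135288]), 'tau': array([ 9.93074900e-04, -4.29508495e+01, -3.26130009e+01, -8.29421379e-05,
        5.24047020e-03,  6.77628449e-06]), 'eef_pos': array([0.29158429, 0.58030475, 0.24416111]), 'tcp_rot': array([-1.5416215 ,  0.36592902, -0.36469876]), 'contact_force': array([-0.55626646, -0.93720264,  0.33538229]), 'torque': array([-0.04763524, -0.01206838,  0.04181635]), 'finger_gap': 0.9976400822399898}
top {'intrinsics': [[399.1227, 0.0, 322.3355], [0.0, 399.1227, 202.2451], [0.0, 0.0, 1.0]], 'dist_coeffs': [-0.0566, 0.0, 0.0, 0.0, 0.0], 'R': [[0.0284, -0.9993, -0.0249], [-0.9981, -0.027, -0.0545], [0.0538, 0.0264, -0.9982]], 't': [0.0077, 0.4732, 0.9147]}
[0.         0.89980856 0.93815017 0.97382946]
side {'intrinsics': [[460.0466, 0.0, 320.6849], [0.0, 460.0466, 195.7102], [0.0, 0.0, 1.0]], 'dist_coeffs': [-0.0497, 0.0, 0.0, 0.0, 0.0], 'R': [[0.7099, -0.7043, 0.0012], [-0.3717, -0.3761, -0.8488], [0.5983, 0.6021, -0.5288]], 't': [-0.3252, 0.2113, 0.8971]}
[0.         0.71173125 1.11453497 2.76796019]
wrist {'intrinsics': [[321.314, 0.0, 324.9665], [0.0, 321.314, 197.2413], [0.0, 0.0, 1.0]], 'dist_coeffs': [-0.0025, 0.0, 0.0, 0.0, 0.0], 'mount': [[0.0007, 0.9503, 0.3113, -0.0802], [-0.0003, -0.3113, 0.9503, -0.1295], [1.0, -0.0007, 0.0001, 0.0007], [0.0, 0.0, 0.0, 1.0]]}
[0.         0.08062057 0.35616106 0.4496258 ]
```

View pics/top0.png

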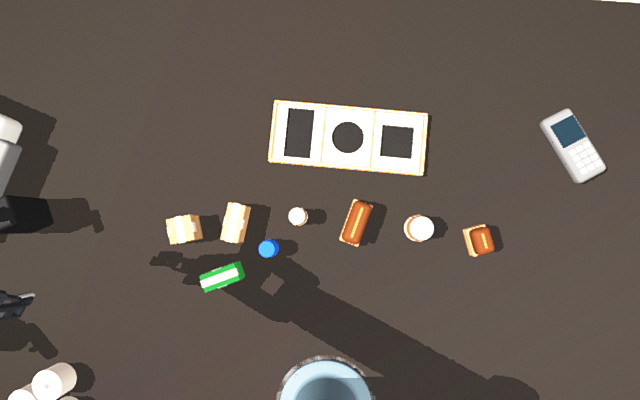

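View pics/side0.png

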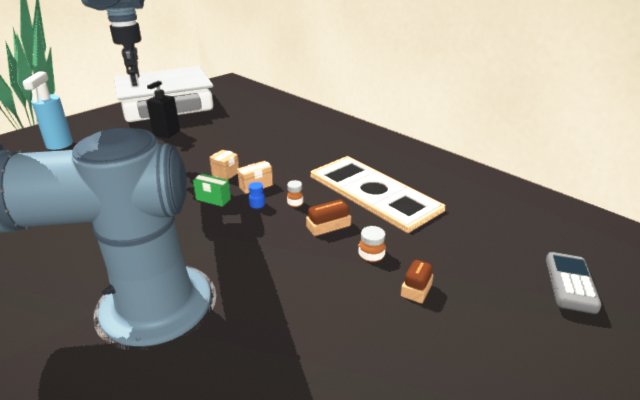

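View pics/wrist0.png

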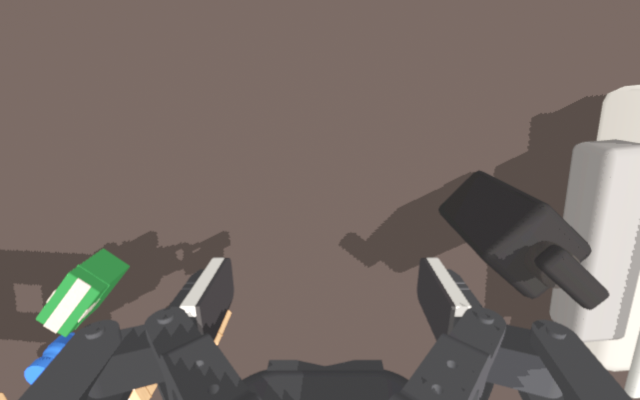

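The top view shows the square carton at about (184,229), the long carton (236,222), slim jar (298,216), long loaf (356,222), wide jar (419,228) and short loaf (480,240). In the tray, the recesses run oblong (300,132), round (348,137), square (397,142). The side view agrees, and the blue jar and green carton are decoys.

```bash
cat > h.py <<'E'
from station import sensors, viewer, robot
import cv2, numpy as np
from scipy.spatial.transform import Rotation as Ro
def cam(n,obs=None):
    p=viewer.camera_params(n)
    K=np.array(p["intrinsics"]);D=np.array(p["dist_coeffs"])
    if "mount" in p:
        M=np.array(p["mount"]); Rt=Ro.from_rotvec(obs["tcp_rot"]).as_matrix()
        Rw=Rt@M[:3,:3]; c=Rt@M[:3,3]+obs["eef_pos"]
    else:
        R=np.array(p["R"]);Rw=R.T;c=-R.T@np.array(p["t"])
    return K,D,Rw,c
def rays(n,px,obs=None):
    K,D,Rw,c=cam(n,obs)
    u=cv2.undistortPoints(np.asarray(px,float).reshape(-1,1,2),K,D).reshape(-1,2)
    return c,np.c_[u,np.ones(len(u))]@Rw.T
def onplane(n,px,z,obs=None):
    c,d=rays(n,px,obs); return c+d*((z-c[2])/d[:,2])[:,None]
def cloud(n,depth,obs=None):
    v,u=np.mgrid[:400,:640]
    c,d=rays(n,np.c_[u.ravel(),v.ravel()],obs)
    return (c+d*depth.reshape(-1,1)).reshape(400,640,3)
E
python3 - <<'E'
from h import *
im=cv2.imread("pics/top0.png");d=np.load("pics/top0d.npy")
X=cloud("top",d)
Z=X[...,2]; print("table z",np.median(Z[250:300,420:520]), Z[250:300,420:520].std())
roi=np.zeros(Z.shape,bool); roi[190:300,150:520]=True
m=((Z>0.045)&(Z<0.075)&roi).astype(np.uint8)
n,lab,st,ce=cv2.connectedComponentsWithStats(m)
for i in range(1,n):
    if st[i,4]<30: continue
    pts=np.argwhere(lab==i)[:,::-1]
    P=X[lab==i]; 
    r=cv2.minAreaRect((P[:,:2]*1000).astype(np.float32))
    print(st[i,:5],np.round(ce[i]),"ztop",np.percentile(P[:,2],[50,95]).round(4),"mean",P.mean(0).round(4),"rect",np.round(r[0],1),np.round(r[1],1),round(r[2],1))
# tray
g=im.min(2)
m=((Z>0.008)&(Z<0.03)).astype(np.uint8); m[:90]=0;m[185:]=0;m[:,:255]=0;m[:,440:]=0
P=X[m>0];r=cv2.minAreaRect((P[:,:2]*1000).astype(np.float32));print("tray",np.round(r[0],1),np.round(r[1],1),r[2],np.median(P[:,2]))
b=((im.max(2)<70)).astype(np.uint8);b[:100]=0;b[175:]=0;b[:,:272]=0;b[:,428:]=0
n,lab,st,ce=cv2.connectedComponentsWithStats(b)
for i in range(1,n):
    if st[i,4]<300: continue
    pts=np.argwhere(lab==i)[:,::-1]
    c=cv2.findContours((lab==i).astype(np.uint8),cv2.RETR_EXTERNAL,cv2.CHAIN_APPROX_NONE)[0][0].reshape(-1,2)
    W=onplane("top",c,0.013);r=cv2.minAreaRect((W[:,:2]*1000).astype(np.float32))
    print(st[i],"recess",np.round(r[0],1),np.round(r[1],1),round(r[2],1),"floor z",np.median(X[lab==i][:,2]), "cent",onplane("top",ce[i:i+1],0.013).round(4))
cv2.imwrite("pics/crop0.png",cv2.resize(im[90:290,150:510],None,fx=2.2,fy=2.2,interpolation=cv2.INTER_CUBIC))
E
```

```text
table z 0.00016072096990238371 0.04828715468534838
[342 201  30  44 812] [356. 222.] ztop [0.0582 0.0615] mean [ 0.4278 -0.0564  0.0576] rect [428.  -57.1] [43.3 96. ] 71.5
[220 203  28  40 748] [233. 223.] ztop [0.0602 0.063 ] mean [0.4197 0.2161 0.0596] rect [419.8 217.7] [42.5 85. ] 79.6
[289 208  17  17 220] [297. 216.] ztop [0.0602 0.0626] mean [0.4385 0.075  0.0599] rect [438.9  75.2] [36.  34.4] 46.8
[166 215  32  29 676] [181. 229.] ztop [0.0602 0.0629] mean [0.4017 0.3341 0.0596] rect [401.4 336.2] [56.2 59.7] 12.0
[410 217  23  23 430] [421. 228.] ztop [0.0601 0.0628] mean [ 0.4191 -0.1983  0.0598] rect [ 419.6 -198.7] [48.4 48.3] 3.0
[471 227  24  28 506] [482. 241.] ztop [0.0579 0.0614] mean [ 0.3953 -0.3347  0.0571] rect [ 395. -337.] [58.8 43.8] 16.0
[259 241  17  17 226] [267. 249.] ztop [0.0598 0.0624] mean [0.3637 0.1393 0.0595] rect [363.8 139.4] [35.3 34.5] 4.0
[199 262  42  31 721] [220. 277.] ztop [0.0603 0.0631] mean [0.299  0.2419 0.06  ] rect [298.6 243.3] [41.2 85. ] 23.3
tray [627.6 -33.7] [361.5 148.1] 86.20111846923828 0.016377301160606483
```

View pics/crop0.png

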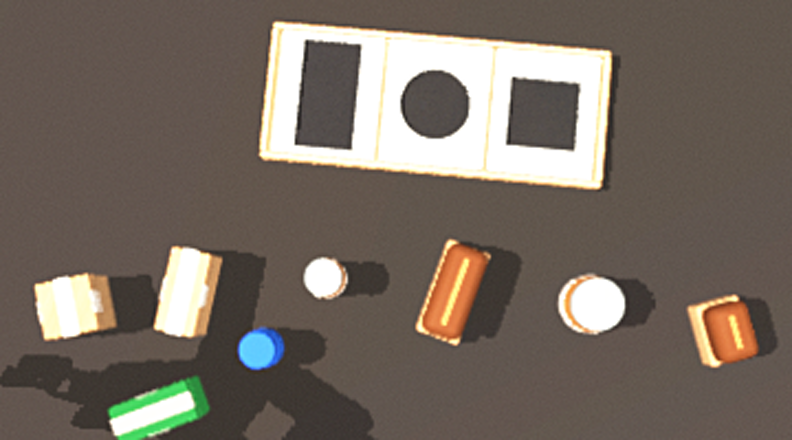

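The tray crop shows the three dark recesses at about (328,95), (435,103) and (543,114). My recess threshold was too tight, so I'll redo it.

Run:
```python
from h import *
im=cv2.imread("pics/top0.png");d=np.load("pics/top0d.npy")
X=cloud("top",d); print(im[132,300],im[137,348],im[200,400])
b=((im.max(2)<130)).astype(np.uint8)
roi=np.zeros_like(b);cv2.fillPoly(roi,[np.array([[278,104],[424,114],[420,172],[274,160]])],1);b*=roi
n,lab,st,ce=cv2.connectedComponentsWithStats(b)
for i in range(1,n):
    if st[i,4]<300: continue
    c=cv2.findContours((lab==i).astype(np.uint8),cv2.RETR_EXTERNAL,cv2.CHAIN_APPROX_NONE)[0][0].reshape(-1,2)
    for z in (0.011,0.018):
        W=onplane("top",c,z);r=cv2.minAreaRect((W[:,:2]*1000).astype(np.float32))
        print(st[i],z,"recess",np.round(r[0],1),np.round(r[1],1),round(r[2],1),"floor z",np.median(X[lab==i][:,2]).round(4), "cent",onplane("top",ce[i:i+1],z).round(4)[0])
o=sensors.get_obs();print(Ro.from_rotvec(o["tcp_rot"]).as_matrix().round(3))
```

```text
[77 80 85] [72 76 80] [76 85 95]
[ 284  108   30   50 1224] 0.011 recess [636.1  81.4] [ 60.7 114.1] 86.3 floor z 0.0115 cent [0.6357 0.0813 0.011 ]
[ 284  108   30   50 1224] 0.018 recess [634.5  80.7] [ 60.3 113.2] 86.3 floor z 0.0115 cent [0.6341 0.0807 0.018 ]
[332 122  31  31 749] 0.011 recess [628.1 -32.7] [71.5 70.5] 1.3 floor z 0.0116 cent [ 0.6279 -0.0334  0.011 ]
[332 122  31  31 749] 0.018 recess [626.6 -32.5] [71. 70.] 1.3 floor z 0.0116 cent [ 0.6264 -0.0332  0.018 ]
[380 125  33  33 929] 0.011 recess [ 620.8 -148.8] [71.8 72.1] 86.0 floor z 0.0116 cent [ 0.6205 -0.1488  0.011 ]
[380 125  33  33 929] 0.018 recess [ 619.3 -147.8] [71.3 71.6] 86.0 floor z 0.0116 cent [ 0.619  -0.1477  0.018 ]
[[ 0.893 -0.001  0.449]
 [-0.449 -0.001  0.893]
 [-0.    -1.    -0.002]]
```

jog_arm:
  plan:
    - [1,20.4,0,-25.4,0]
    - [1,20.4,0,-25.4,0]
    - [1,20.4,0,-25.4,0]
    - [1,20.4,0,-25.4,0]
    - [1,20.4,0,-25.4,0]
    - [1,20.4,0,-25.4,0]
    - [1,20.4,0,-25.4,0]
    - [1,20.4,0,-25.4,0]
    - [1,20.4,0,-25.4,0]
    - [1,20.4,0,-25.4,0]

```text
time_s: 0.98
eef_pos: [0.3599, 0.2607, 0.2451]
tcp_rot: [-1.54, 0.365, -0.365]
contact_force: [1.2, -0.5, 0.0]
finger_gap: 0.996
```

jog_arm:
  plan:
    - [1,20.4,0,-25.4,0]
    - [1,20.4,0,-25.4,0]
    - [1,20.4,0,-25.4,0]
    - [1,20.4,0,-25.4,0]
    - [1,20.4,0,-25.4,0]
    - [1,20.4,0,-25.4,0]
    - [1,20.4,0,-25.4,0]
    - [1,20.4,0,-25.4,0]
    - [1,20.4,0,-25.4,-0.067]
    - [1,20.4,0,-25.4,-0.067]
    - [1,0,0,0,0]
    - [1,0,0,0,0]

```text
time_s: 1.98
eef_pos: [0.4304, -0.057, 0.245]
tcp_rot: [-1.554, 0.264, -0.262]
contact_force: [0.0, 0.1, -0.2]
finger_gap: 1.002
```

```bash
cat >> h.py <<'E'
def look(tag,zlo=0.04,zhi=0.07):
    o=sensors.get_obs(); im,d=viewer.grab_frame("wrist"); X=cloud("wrist",d,o)
    cv2.imwrite(f"pics/{tag}.png",im[:,:,::-1])
    Rt=Ro.from_rotvec(o["tcp_rot"]).as_matrix()
    print("tcp",o["eef_pos"].round(4),"yaw tool x deg",np.degrees(np.arctan2(Rt[1,0],Rt[0,0])).round(2),"tilt",Rt[:2,1].round(3),"t",o["time_s"],"gap",o["finger_gap"])
    Z=X[...,2]; m=((Z>zlo)&(Z<zhi)&(d>0.1)).astype(np.uint8)
    n,lab,st,ce=cv2.connectedComponentsWithStats(m)
    for i in range(1,n):
        if st[i,4]<300: continue
        P=X[lab==i]; r=cv2.minAreaRect((P[:,:2]*1000).astype(np.float32))
        print(st[i],"z",np.percentile(P[:,2],[5,50,95]).round(3),"mean",(P.mean(0)*1000).round(1),"rect",np.round(r[0],1),np.round(r[1],1),round(r[2],1))
    return o,im,d,X
def tomove(target,yawdeg,o=None):
    o=o or sensors.get_obs(); Rt=Ro.from_rotvec(o["tcp_rot"]).as_matrix()
    y=np.degrees(np.arctan2(Rt[1,0],Rt[0,0]))
    print("shift mm in tool axes",(Rt.T@(np.array(target)-o["eef_pos"])*1000).round(1),"turn rad",-np.radians(yawdeg-y).round(3))
E
python3 - <<'E'
from h import *
o,im,d,X=look("w1")
print("table",np.median(X[60:120,300:340,2]))
E
```

```text
tcp [ 0.4304 -0.057   0.245 ] yaw tool x deg -19.21 tilt [-0.001  0.001] t 1.9833 gap 1.0016999352202118
[ 481   12   50   47 1776] z [0.05  0.061 0.062] mean [362.4 137.5  59.3] rect [362.9 139.9] [36.4 36.5] 36.3
[ 564   14   70  105 5910] z [0.045 0.061 0.062] mean [416.4 213.   58.4] rect [419.2 217.9] [43.8 85.2] 79.1
[ 432  119   43   39 1262] z [0.051 0.061 0.062] mean [436.1  74.   59.9] rect [437.2  75.3] [35.9 36.2] 69.0
[ 302  122   43   92 3677] z [0.052 0.059 0.061] mean [422.8 -55.3  58.5] rect [425.7 -56.4] [43.1 93.3] 71.2
[ 168  182   52   50 2027] z [0.051 0.061 0.062] mean [ 416.9 -196.    59.7] rect [ 418.4 -198.7] [49.7 51.2] 61.2
[  38  195   70   59 2476] z [0.044 0.058 0.061] mean [ 392.7 -329.9   55.8] rect [ 393.8 -335.8] [60.4 42.5] 16.1
[  0 372  25  28 440] z [0.041 0.043 0.048] mean [ 573.2 -558.    43.6] rect [ 574.2 -556.4] [30.5 49.5] 59.6
table 0.0009862987328354555
```

View pics/w1.png

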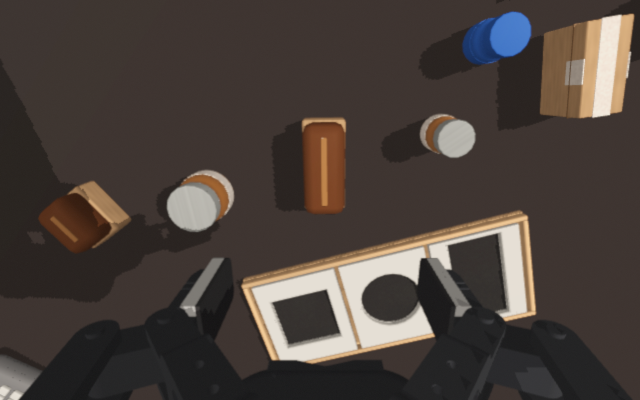

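The wrist view shows the long loaf at (324,166), aligned with the jaws. Wrist and top agree within 2 mm at (427,-57), yaw -19°. I'll descend and grasp.

jog_arm:
  plan:
    - [1,-3,30,-1,0]
    - [1,0,35,0,0]
    - [1,0,35,0,0]
    - [1,0,35,0,0]
    - [1,0,30,0,0]
    - [1,0,20,0,0]
    - [1,0,14,0,0]
    - [1,0,8,0,0]
    - [1,0,4,0,0]
    - [1,0,0,0,0]
    - [1,0,0,0,0]

```text
time_s: 2.95
eef_pos: [0.4279, -0.0556, 0.0351]
tcp_rot: [-1.555, 0.259, -0.261]
contact_force: [0.3, 0.5, 0.1]
finger_gap: 0.998
```

jog_arm:
  plan:
    - [0.7,0,0,0,0]
    - [0.4,0,0,0,0]
    - [0.2,0,0,0,0]
    - [0,0,0,0,0]
    - [0,0,0,0,0]
    - [0,0,0,0,0]
    - [0,0,0,0,0]
    - [0,0,0,0,0]
    - [0,0,0,0,0]

```text
time_s: 3.7
eef_pos: [0.428, -0.0562, 0.0352]
tcp_rot: [-1.556, 0.259, -0.262]
contact_force: [-1.7, -1.2, 6.4]
finger_gap: 0.532
```

jog_arm:
  plan:
    - [0,0,-4,0,0]
    - [0,0,-8,0,0]
    - [0,0,-15,0,0]
    - [0,0,-20,0,0]
    - [0,0,-25,0,0]
    - [0,0,-25,0,0]
    - [0,0,-15,0,0]
    - [0,0,-5,0,0]
    - [0,0,0,0,0]

```text
time_s: 4.45
eef_pos: [0.4278, -0.056, 0.1526]
tcp_rot: [-1.556, 0.258, -0.263]
contact_force: [0.3, 0.9, -2.7]
finger_gap: 0.533
```

Run:
```python
from h import *
o,im,d,X=look("w2",0.07,0.2)
tomove([0.6352,0.081,0.152],-3.8)
```

```text
tcp [ 0.4278 -0.056   0.1526] yaw tool x deg -19.01 tilt [ 0.003 -0.001] t 4.45 gap 0.532605826981101
[  147   154   356   230 34295] z [0.148 0.177 0.198] mean [414.1 -50.6 177.7] rect [424.  -55.6] [95.8 96.3] 23.2
shift mm in tool axes [152.3  -0.9 197. ] turn rad -0.266
```

View pics/w2.png

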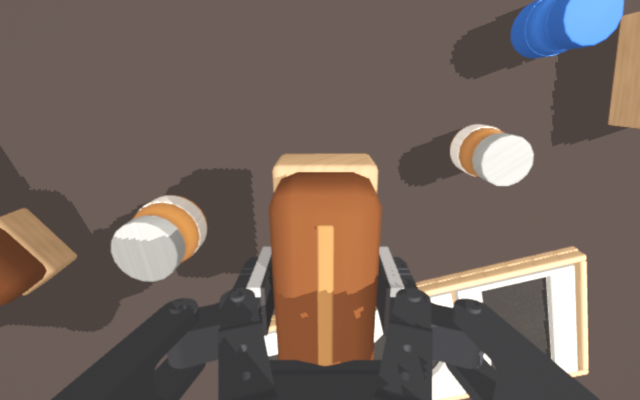

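The loaf is held squarely, with a gap of 0.53 (45 mm). Next I move it over the oblong recess.

jog_arm:
  plan:
    - [0,10,0,12,0]
    - [0,19,0,25,0]
    - [0,19,0,25,0]
    - [0,19,0,25,0]
    - [0,19,0,25,0]
    - [0,19,0,25,0]
    - [0,19,0,25,0]
    - [0,18,0,23,0]
    - [0,10,0,12,-0.066]
    - [0,0,0,0,-0.1]
    - [0,0,0,0,-0.1]
    - [0,0,0,0,0]

```text
time_s: 5.5
eef_pos: [0.6338, 0.0813, 0.1482]
tcp_rot: [-1.57, 0.054, -0.046]
contact_force: [-0.4, -0.2, -2.0]
finger_gap: 0.529
```

Run:
```python
from h import *
o,im,d,X=look("w3",0.12,0.2)
tomove([0.6352,0.081,0.0475],-3.8)
im2,d2=viewer.grab_frame("top");cv2.imwrite("pics/t3.png",cv2.resize(im2[60:260,220:460,::-1],None,fx=3,fy=3))
```

```text
tcp [0.6338 0.0813 0.1482] yaw tool x deg -3.66 tilt [-0.005  0.   ] t 5.5 gap 0.5289169101092371
[  147   155   357   240 35174] z [0.144 0.173 0.194] mean [620.3  82.8 174.2] rect [630.5  84.3] [97.6 95.2] 44.8
shift mm in tool axes [  1.8 101.1   0. ] turn rad -0.001
```

View pics/w3.png

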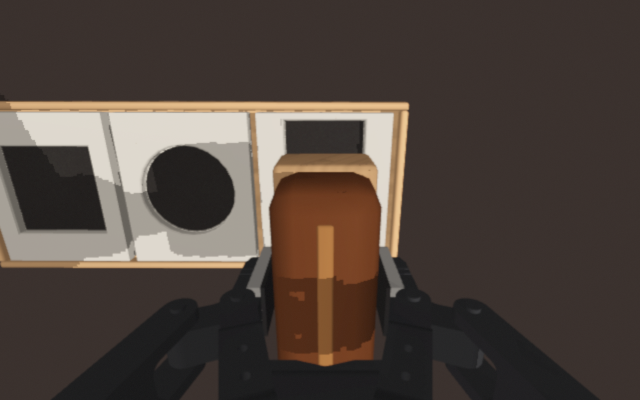

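View pics/t3.png

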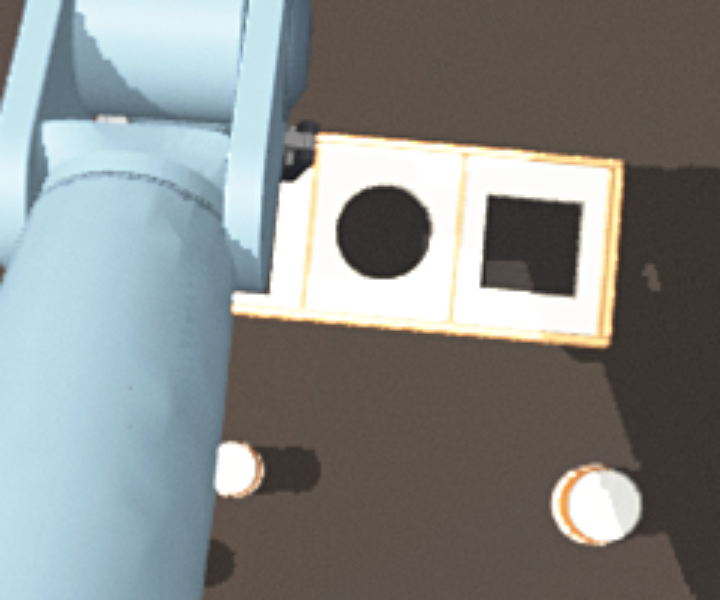

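The tray is now seen from the wrist: oblong recess top edge at row 121 (columns 285–363), round recess at (190,189), square recess at (57,188). I'll check the recess positions from this view.

Run:
```python
from h import *
o=sensors.get_obs()
im=cv2.imread("pics/w3.png")
print(onplane("wrist",[[285,121],[363,121],[285,150],[363,150]],0.018,o).round(4))
g=(im.max(2)<40).astype(np.uint8); roi=np.zeros_like(g); roi[118:262,2:250]=1; g*=roi
n,lab,st,ce=cv2.connectedComponentsWithStats(g)
for i in range(1,n):
    if st[i,4]<1500: continue
    c=cv2.findContours((lab==i).astype(np.uint8),cv2.RETR_EXTERNAL,cv2.CHAIN_APPROX_NONE)[0][0].reshape(-1,2)
    for z in (0.011,0.018):
        W=onplane("wrist",c,z,o)[:,:2]*1000;r=cv2.minAreaRect(W.astype(np.float32));print(st[i],z,np.round(r[0],1),np.round(r[1],1),round(r[2],1))
# loaf near end case edge
im,d=viewer.grab_frame("wrist");X=cloud("wrist",d,o)
Rt=Ro.from_rotvec(o["tcp_rot"]).as_matrix()
for p in [(158,325),(162,325),(166,325),(168,290),(168,360),(176,325)]: print(p,((X[p]-o["eef_pos"])@Rt*1000).round(1))
```

```text
[[0.5736 0.0541 0.018 ]
 [0.5778 0.1158 0.018 ]
 [0.5965 0.0517 0.018 ]
 [0.6009 0.1151 0.018 ]]
[   3  147  101   82 5419] 0.011 [ 617.8 -152.5] [70.3 73.5] 86.0
[   3  147  101   82 5419] 0.018 [ 616.2 -146.2] [68.5 71.5] 86.0
[ 149  147   84   82 5280] 0.011 [626.8 -33.9] [71.6 74. ] 70.9
[ 149  147   84   82 5280] 0.018 [624.9 -30.7] [69.7 72. ] 70.9
(158, 325) [-50.3  19.9   0.8]
(162, 325) [-50.3  10.8   0.8]
(166, 325) [-49.7   5.4   0.8]
(168, 290) [-49.    5.  -14.1]
(168, 360) [-48.9   5.1  15.8]
(176, 325) [-48.6  -7.4   0.8]
```

jog_arm:
  plan:
    - [0,1.8,15,0,0]
    - [0,0,25,0,0]
    - [0,0,25,0,0]
    - [0,0,15,0,0]
    - [0,0,10,0,0]
    - [0,0,6,0,0]
    - [0,0,3,0,0]
    - [0,0,1,0,0]
    - [0,0,0,0,0]
    - [0,0,0,0,0]

```text
time_s: 6.48
eef_pos: [0.6379, 0.0808, 0.0526]
tcp_rot: [-1.57, 0.05, -0.054]
contact_force: [-0.6, -0.6, -3.1]
finger_gap: 0.53
```

jog_arm:
  plan:
    - [0,-2.5,2,0,0]
    - [0,0,2,0,0]
    - [0,0,1,0,0]
    - [0,0,0,0,0]
    - [0,0,0,0,0]

```text
time_s: 6.9
eef_pos: [0.6345, 0.081, 0.0463]
tcp_rot: [-1.57, 0.051, -0.052]
contact_force: [0.7, 0.7, -1.7]
finger_gap: 0.533
```

jog_arm:
  plan:
    - [0,0,0.5,0,0]
    - [0,0,0,0,0]
    - [0,0,0,0,0]

```text
time_s: 7.15
eef_pos: [0.6345, 0.081, 0.0462]
tcp_rot: [-1.57, 0.052, -0.052]
contact_force: [-2.5, -1.1, 2.8]
finger_gap: 0.533
```

The loaf touches the floor at the expected height. I'll open and lift away.

jog_arm:
  plan:
    - [0.6,0,0,0,0]
    - [0.7,0,0,0,0]
    - [0.85,0,0,0,0]
    - [1,0,0,0,0]
    - [1,0,0,0,0]
    - [1,0,0,0,0]
    - [1,0,-5,0,0]
    - [1,0,-15,0,0]
    - [1,0,-30,0,0]
    - [1,0,-40,0,0]
    - [1,0,-40,0,0]
    - [1,0,-40,0,0]

```text
time_s: 8.15
eef_pos: [0.6343, 0.081, 0.2191]
tcp_rot: [-1.57, 0.051, -0.052]
contact_force: [0.9, -0.9, 0.8]
finger_gap: 1.002
```

Run:
```python
from h import *
o,im,d,X=look("w4",0.05,0.09)
tomove([0.419,-0.1987,0.22],-25)
```

```text
tcp [0.6343 0.081  0.2191] yaw tool x deg -3.77 tilt [ 0.001 -0.   ] t 8.15 gap 1.001820524482661
[ 301  129   48  102 4574] z [0.063 0.07  0.072] mean [629.5  81.7  69.4] rect [633.2  81.4] [43.2 93.7] 86.2
shift mm in tool axes [-201.4    6.2 -293.5] turn rad 0.371
```

View pics/w4.png

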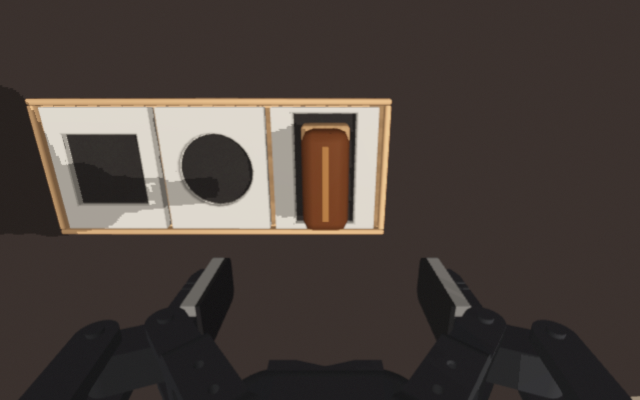

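The loaf sits centred in the oblong recess at (325,175), with its top at 0.071 as expected. The jar is next.

jog_arm:
  plan:
    - [1,-10,0,-15,0]
    - [1,-18,0,-26.5,0]
    - [1,-20,0,-29,0]
    - [1,-20,0,-29,0]
    - [1,-20,0,-29,0]
    - [1,-20,0,-29,0]
    - [1,-20,0,-29,0]
    - [1,-20,0,-29,0]
    - [1,-20,0,-29,0]
    - [1,-20,0,-29,0]
    - [1,-13.5,0,-20,0]
    - [1,0,0,0,0]

```text
time_s: 9.2
eef_pos: [0.4124, -0.2014, 0.2171]
tcp_rot: [-1.572, 0.054, -0.056]
contact_force: [-0.3, -0.5, 0.3]
finger_gap: 1.0
```

Run:
```python
from h import *
o,im,d,X=look("w5",0.055,0.07)
tomove([0.419,-0.1987,0.034],-3.8)
```

```text
tcp [ 0.4124 -0.2014  0.2171] yaw tool x deg -4.04 tilt [ 0.001 -0.002] t 9.2 gap 0.9995314796854173
[ 148  140   60   64 2389] z [0.056 0.059 0.061] mean [ 392.9 -335.6   59. ] rect [ 394.2 -336.7] [56.1 39.5] 16.6
[ 300  161   55   54 2297] z [0.06  0.061 0.062] mean [ 417.2 -199.8   60.9] rect [ 418.1 -199.8] [51.  50.3] 46.6
[ 599  169   41   39 1245] z [0.057 0.061 0.062] mean [436.9  72.6  60.5] rect [438.4  73.2] [36.9 31.8] 11.1
[575 317  49  55 897] z [0.056 0.066 0.07 ] mean [595.4  78.9  64.7] rect [616.8  81.9] [41.9 64.4] 88.6
shift mm in tool axes [  5.2 183.    2. ] turn rad -0.003
```

View pics/w5.png

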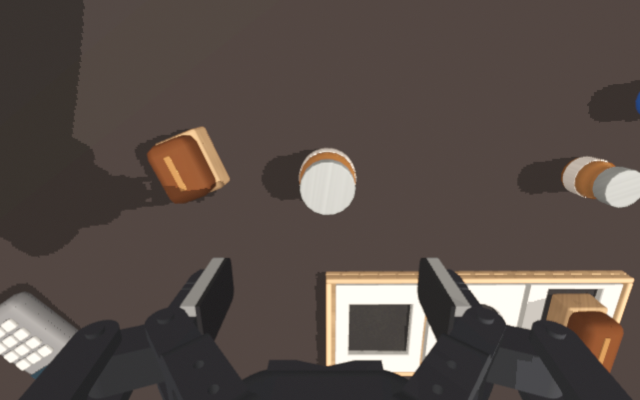

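jog_arm:
  plan:
    - [1,5.5,20,0,0]
    - [1,0,30,0,0]
    - [1,0,30,0,0]
    - [1,0,20,0,0]
    - [1,0,10,0,0]
    - [1,0,0,0,0]
    - [1,0,0,0,0]

```text
time_s: 9.83
eef_pos: [0.4203, -0.1989, 0.1066]
tcp_rot: [-1.571, 0.05, -0.052]
contact_force: [-0.3, 0.2, 0.0]
finger_gap: 0.999
```

jog_arm:
  plan:
    - [1,-1.7,15,-0.5,0]
    - [1,0,20,0,0]
    - [1,0,18,0,0]
    - [1,0,12,0,0]
    - [1,0,6,0,0]
    - [1,0,1,0,0]
    - [1,0,0,0,0]
    - [1,0,0,0,0]

```text
time_s: 10.5
eef_pos: [0.4189, -0.2001, 0.0352]
tcp_rot: [-1.572, 0.05, -0.053]
contact_force: [-0.1, -1.0, -0.4]
finger_gap: 1.003
```

jog_arm:
  plan:
    - [0.8,0,0,0,0]
    - [0.6,0,0,0,0]
    - [0.4,0,0,0,0]
    - [0.2,0,0,0,0]
    - [0,0,0,0,0]
    - [0,0,0,0,0]
    - [0,0,0,0,0]
    - [0,0,0,0,0]

```text
time_s: 11.17
eef_pos: [0.4184, -0.1999, 0.0352]
tcp_rot: [-1.571, 0.051, -0.052]
contact_force: [-3.0, 1.4, 9.2]
finger_gap: 0.637
```

jog_arm:
  plan:
    - [0,0,-4,0,0]
    - [0,0,-8,0,0]
    - [0,0,-15,0,0]
    - [0,0,-20,0,0]
    - [0,0,-25,0,0]
    - [0,0,-25,0,0]
    - [0,0,-15,0,0]
    - [0,0,-5,0,0]
    - [0,0,0,0,0]
    - [0,0,0,0,0]

```text
time_s: 12.0
eef_pos: [0.4173, -0.199, 0.1501]
tcp_rot: [-1.569, 0.052, -0.051]
contact_force: [-0.2, 0.1, -2.7]
finger_gap: 0.633
```

Run:
```python
from h import *
o,im,d,X=look("w6",0.165,0.2)
tomove([0.627,-0.033,0.152],-3.8)
```

```text
tcp [ 0.4173 -0.199   0.1501] yaw tool x deg -3.77 tilt [-0.001  0.001] t 12.0 gap 0.6333962590499136
[  134   238   383   152 24508] z [0.17  0.176 0.197] mean [ 413.2 -198.   182. ] rect [ 417.4 -198.4] [120.3  52.2] 86.6
shift mm in tool axes [198.6  -2.7 179.2] turn rad 0.0
```

View pics/w6.png

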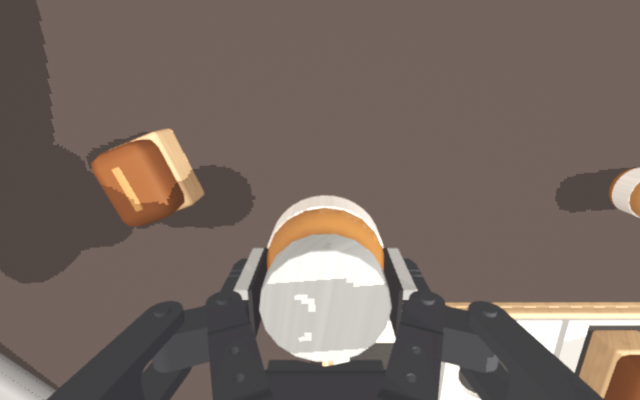

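The jar hangs upright between the pads at (326,290). Now to the round recess.

jog_arm:
  plan:
    - [0,11,0,10,0]
    - [0,24,0,21.5,0]
    - [0,24,0,21.5,0]
    - [0,24,0,21.5,0]
    - [0,24,0,21.5,0]
    - [0,24,0,21.5,0]
    - [0,24,0,21.5,0]
    - [0,24,0,21.5,0]
    - [0,13,0,12,0]
    - [0,6.6,0,6.7,0]
    - [0,0,0,0,0]
    - [0,0,0,0,0]

```text
time_s: 13.05
eef_pos: [0.6267, -0.0337, 0.1493]
tcp_rot: [-1.57, 0.054, -0.049]
contact_force: [-0.1, -0.1, -2.0]
finger_gap: 0.632
```

Run:
```python
from h import *
o,im,d,X=look("w7",0.165,0.2)
tomove([0.627,-0.033,0.049],-3.8)
```

```text
tcp [ 0.6267 -0.0337  0.1493] yaw tool x deg -3.75 tilt [-0.003  0.   ] t 13.05 gap 0.632147179437082
[  134   239   382   154 24509] z [0.17  0.175 0.197] mean [622.8 -32.6 181.5] rect [626.4 -33. ] [ 51.8 121.7] 6.0
shift mm in tool axes [  0.6 100.6   1.2] turn rad -0.0
```

View pics/w7.png

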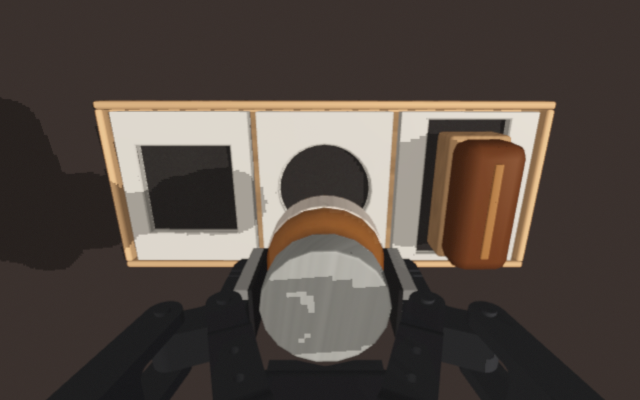

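The round recess is directly below at (325,190). Descending.

jog_arm:
  plan:
    - [0,0,15,0.5,0]
    - [0,0,25,0,0]
    - [0,0,25,0,0]
    - [0,0,15,0,0]
    - [0,0,10,0,0]
    - [0,0,5,0,0]
    - [0,0,3,0,0]
    - [0,0,0,0,0]
    - [0,0,0,0,0]
    - [0,0,0,0,0]

```text
time_s: 13.93
eef_pos: [0.6288, -0.0333, 0.0541]
tcp_rot: [-1.571, 0.05, -0.053]
contact_force: [0.6, -0.3, -1.9]
finger_gap: 0.634
```

jog_arm:
  plan:
    - [0,-1.7,3,0,0]
    - [0,0,2,0,0]
    - [0,0,1.5,0,0]
    - [0,0,0.5,0,0]
    - [0,0,0,0,0]
    - [0,0,0,0,0]

```text
time_s: 14.43
eef_pos: [0.626, -0.0329, 0.0463]
tcp_rot: [-1.57, 0.052, -0.051]
contact_force: [-4.4, 0.9, 5.6]
finger_gap: 0.637
```

jog_arm:
  plan:
    - [0.7,0,0,0,0]
    - [0.8,0,0,0,0]
    - [0.9,0,0,0,0]
    - [1,0,0,0,0]
    - [1,0,0,0,0]
    - [1,0,0,0,0]
    - [1,0,-5,0,0]
    - [1,0,-15,0,0]
    - [1,0,-30,0,0]
    - [1,0,-40,0,0]
    - [1,0,-40,0,0]
    - [1,0,-40,0,0]

```text
time_s: 15.43
eef_pos: [0.6259, -0.0329, 0.2191]
tcp_rot: [-1.57, 0.051, -0.053]
contact_force: [1.6, -0.5, -0.8]
finger_gap: 0.998
```

Run:
```python
from h import *
o,im,d,X=look("w8",0.06,0.09)
tomove([0.4015,0.335,0.22],12)
```

```text
tcp [ 0.6259 -0.0329  0.2191] yaw tool x deg -3.77 tilt [ 0.001 -0.   ] t 15.4333 gap 0.9984081467149024
[ 421  131   56  101 4608] z [0.063 0.07  0.072] mean [629.9  78.4  69.4] rect [633.2  80.1] [41.2 93.5] 86.2
[ 296  156   58   57 2526] z [0.07  0.072 0.073] mean [624.7 -32.5  71.7] rect [625.8 -32.5] [50.6 50.4] 42.5
shift mm in tool axes [-252.9    4.3  353.1] turn rad -0.275
```

View pics/w8.png

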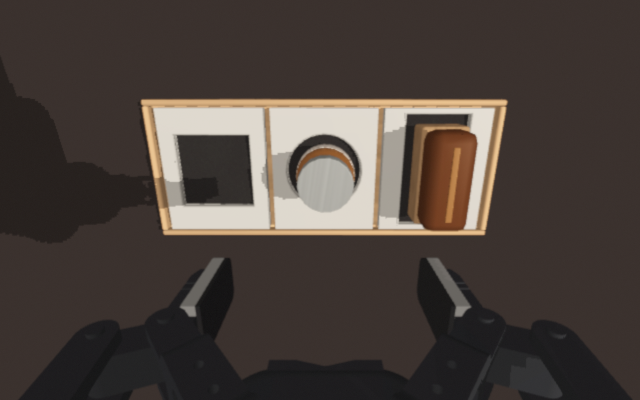

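The jar is down in the round recess at (325,180), with its top at 0.072. On to the carton.

jog_arm:
  plan:
    - [1,-10,0,14,0]
    - [1,-18,0,25,0]
    - [1,-20,0,28,0]
    - [1,-20,0,28,0]
    - [1,-20,0,28,0]
    - [1,-20,0,28,0]
    - [1,-20,0,28,0]
    - [1,-20,0,28,0]
    - [1,-20,0,28,0]
    - [1,-20,0,28,0]

```text
time_s: 16.32
eef_pos: [0.455, 0.2431, 0.2172]
tcp_rot: [-1.569, 0.05, -0.053]
contact_force: [-0.7, -0.8, -0.8]
finger_gap: 1.002
```

jog_arm:
  plan:
    - [1,-20,0,28,0]
    - [1,-20,0,28,0]
    - [1,-15,0,20,0]
    - [1,-10,0,14,-0.075]
    - [1,0,0,0,-0.1]
    - [1,0,0,0,-0.1]
    - [1,0,0,0,0]
    - [1,0,0,0,0]

```text
time_s: 16.98
eef_pos: [0.397, 0.336, 0.2167]
tcp_rot: [-1.564, -0.163, 0.161]
contact_force: [-0.2, -0.1, -0.1]
finger_gap: 1.001
```

Run:
```python
from h import *
o,im,d,X=look("w9",0.05,0.07)
o,im,d,X=look("w9b",0.057,0.07)
tomove([0.4015,0.335,0.034],12)
```

```text
tcp [0.397  0.336  0.2167] yaw tool x deg 11.85 tilt [0.001 0.001] t 16.9833 gap 1.0013297284444862
[ 183    5  112   73 5807] z [0.059 0.061 0.062] mean [295.8 245.   60.9] rect [296.  244.1] [41.4 84.8] 21.8
[  87   77   50   45 1752] z [0.053 0.061 0.062] mean [361.7 143.4  60. ] rect [362.4 141.4] [37. 36.] 85.2
[ 163  129   68   97 4129] z [0.057 0.061 0.062] mean [416.4 219.7  60.7] rect [419.4 218.2] [41.1 86.2] 80.8
[  16  147   51   41 1572] z [0.052 0.061 0.062] mean [435.6  79.6  59.6] rect [437.5  76.9] [37. 37.] 81.6
[ 293  154   63   62 3670] z [0.06  0.061 0.062] mean [398.5 336.5  60.9] rect [400.4 336.8] [57.2 57. ] 13.4
[  30  297   53   78 1431] z [0.052 0.065 0.07 ] mean [601.4  89.1  63.2] rect [630.9  83. ] [42.6 91.9] 85.6
tcp [0.3971 0.3358 0.2165] yaw tool x deg 11.84 tilt [0.001 0.001] t 17.0333 gap 1.0014187414965194
[ 183    5  111   73 5708] z [0.06  0.061 0.062] mean [295.6 244.6  61. ] rect [295.9 244. ] [41.5 84.7] 21.4
[  87   77   46   45 1571] z [0.059 0.061 0.062] mean [362.  142.1  60.7] rect [362.5 141.5] [36.5 36.2] 75.8
[ 163  129   66   97 3918] z [0.06  0.061 0.062] mean [417.1 218.9  61.1] rect [419.3 218.1] [41.1 86.4] 79.7
[  16  148   44   40 1329] z [0.059 0.061 0.062] mean [436.5  78.   60.7] rect [437.2  77.1] [36.7 35.8] 84.5
[ 293  155   63   61 3572] z [0.06  0.061 0.062] mean [399.1 336.6  61.1] rect [400.4 336.7] [57.1 56.8] 13.8
[  30  301   49   72 1149] z [0.058 0.067 0.07 ] mean [603.   87.8  65.7] rect [631.2  82.6] [42.3 91.9] 85.1
shift mm in tool axes [  4.  182.3  -1.7] turn rad -0.003
```

View pics/w9.png

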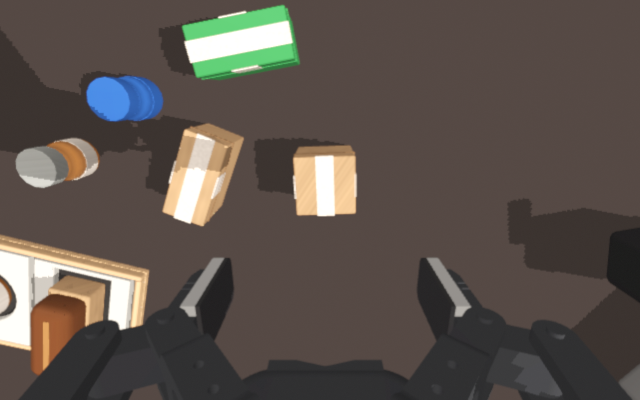

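The square carton is at (325,182), aligned with the jaws and well clear of the long carton.

jog_arm:
  plan:
    - [1,3.5,20,0,-0.02]
    - [1,0,30,0,0]
    - [1,0,30,0,0]
    - [1,0,20,0,0]
    - [1,0,10,0,0]
    - [1,0,0,0,0]
    - [1,0,0,0,0]

```text
time_s: 17.67
eef_pos: [0.4008, 0.3366, 0.1063]
tcp_rot: [-1.563, -0.18, 0.179]
contact_force: [0.3, -0.0, 1.0]
finger_gap: 1.001
```

jog_arm:
  plan:
    - [1,0,15,0,0]
    - [1,0,20,0,0]
    - [1,0,18,0,0]
    - [1,0,12,0,0]
    - [1,0,5,0,0]
    - [1,0,1,0,0]
    - [1,0,0,0,0]
    - [1,0,0,0,0]

```text
time_s: 18.33
eef_pos: [0.4013, 0.3371, 0.0361]
tcp_rot: [-1.562, -0.182, 0.178]
contact_force: [0.8, -0.1, -0.5]
finger_gap: 0.998
```

jog_arm:
  plan:
    - [0.8,0,0,0,0]
    - [0.6,0,0,0,0]
    - [0.4,0,0,0,0]
    - [0.2,0,0,0,0]
    - [0,0,0,0,0]
    - [0,0,0,0,0]
    - [0,0,0,0,0]
    - [0,0,0,0,0]

```text
time_s: 19.0
eef_pos: [0.4011, 0.337, 0.0357]
tcp_rot: [-1.563, -0.181, 0.179]
contact_force: [-0.5, 0.3, 5.3]
finger_gap: 0.65
```

jog_arm:
  plan:
    - [0,0,-4,0,0]
    - [0,0,-8,0,0]
    - [0,0,-15,0,0]
    - [0,0,-20,0,0]
    - [0,0,-25,0,0]
    - [0,0,-25,0,0]
    - [0,0,-15,0,0]
    - [0,0,-5,0,0]
    - [0,0,0,0,0]
    - [0,0,0,0,0]

```text
time_s: 19.83
eef_pos: [0.3996, 0.3362, 0.1509]
tcp_rot: [-1.564, -0.179, 0.181]
contact_force: [-0.1, -0.3, -1.7]
finger_gap: 0.65
```

Run:
```python
from h import *
o,im,d,X=look("w10",0.165,0.2)
tomove([0.6195,-0.148,0.152],-3.8)
```

```text
tcp [0.3996 0.3362 0.1509] yaw tool x deg 13.13 tilt [-0.001 -0.001] t 19.8333 gap 0.6496911666896812
[  133   229   384   159 29873] z [0.172 0.177 0.198] mean [394.1 335.6 181.4] rect [398.6 336.5] [ 57.6 121.5] 14.2
shift mm in tool axes [ 104.5   -1.7 -521.4] turn rad 0.296
```

View pics/w10.png

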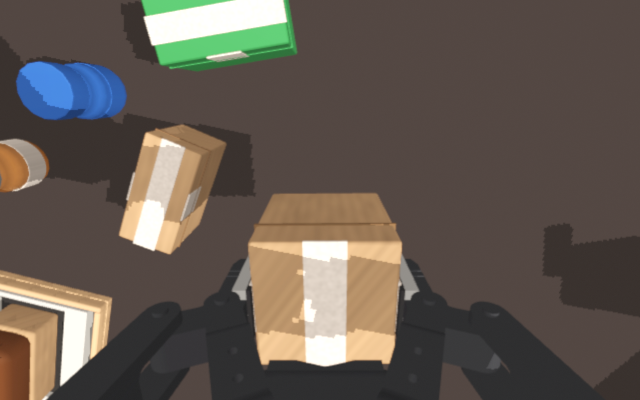

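The carton is held squarely, with a gap of 0.65. Carrying it to the square recess.

jog_arm:
  plan:
    - [0,3,0,-15,0]
    - [0,5,0,-25,0]
    - [0,6.4,0,-32,0]
    - [0,6.4,0,-32,0]
    - [0,6.4,0,-32,0]
    - [0,6.4,0,-32,0]
    - [0,6.4,0,-32,0]
    - [0,6.4,0,-32,0]
    - [0,6.4,0,-32,0]
    - [0,6.4,0,-32,0]
    - [0,6.4,0,-32,0]

```text
time_s: 20.8
eef_pos: [0.538, 0.0306, 0.1498]
tcp_rot: [-1.562, -0.177, 0.182]
contact_force: [0.1, -0.7, -1.8]
finger_gap: 0.65
```

jog_arm:
  plan:
    - [0,6.4,0,-32,0]
    - [0,6.4,0,-32,0]
    - [0,6.4,0,-32,0]
    - [0,6.4,0,-32,0]
    - [0,6.4,0,-32,0]
    - [0,4.5,0,-22,0]
    - [0,2.4,0,-11.4,0.046]
    - [0,0,0,0,0.1]
    - [0,0,0,0,0.1]
    - [0,0,0,0,0.05]
    - [0,0,0,0,0]
    - [0,0,0,0,0]

```text
time_s: 21.8
eef_pos: [0.6197, -0.1471, 0.1499]
tcp_rot: [-1.569, 0.054, -0.049]
contact_force: [-0.3, 0.5, -2.4]
finger_gap: 0.65
```

Run:
```python
from h import *
o,im,d,X=look("w11",0.165,0.2)
tomove([0.6195,-0.148,0.049],-3.8)
```

```text
tcp [ 0.6197 -0.1471  0.1499] yaw tool x deg -3.75 tilt [-0.003  0.001] t 21.8 gap 0.6503572765700272
[  133   230   383   160 29898] z [0.172 0.176 0.197] mean [ 614.2 -146.1  180.7] rect [ 618.5 -146.2] [121.3  57.5] 87.5
shift mm in tool axes [-1.000e-01  1.013e+02 -1.000e+00] turn rad 0.001
```

View pics/w11.png

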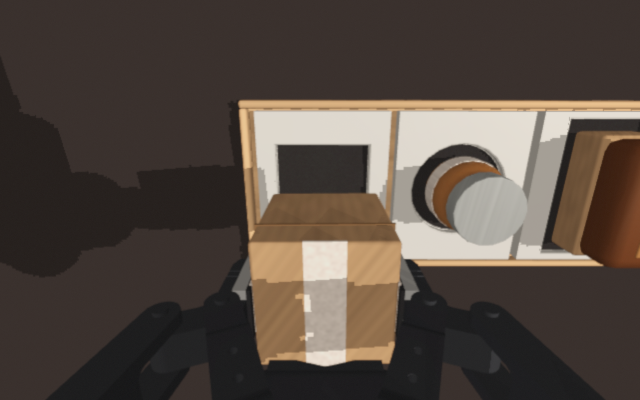

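The square recess (columns 278–369) is centred under the carton.

jog_arm:
  plan:
    - [0,-1,15,-0.7,0]
    - [0,0,25,0,0]
    - [0,0,25,0,0]
    - [0,0,15,0,0]
    - [0,0,10,0,0]
    - [0,0,5,0,0]
    - [0,0,3,0,0]
    - [0,0,0,0,0]
    - [0,0,0,0,0]
    - [0,0,0,0,0]

```text
time_s: 22.68
eef_pos: [0.6204, -0.1485, 0.0552]
tcp_rot: [-1.571, 0.051, -0.054]
contact_force: [-0.3, 0.2, -1.0]
finger_gap: 0.648
```

jog_arm:
  plan:
    - [0,-0.8,3,0.5,0]
    - [0,0,2.5,0,0]
    - [0,0,1.5,0,0]
    - [0,0,1,0,0]
    - [0,0,0.5,0,0]
    - [0,0,0,0,0]
    - [0,0,0,0,0]

```text
time_s: 23.27
eef_pos: [0.6187, -0.1475, 0.0468]
tcp_rot: [-1.57, 0.053, -0.051]
contact_force: [-5.6, 2.0, 9.2]
finger_gap: 0.65
```

In contact at the expected height. Releasing.

jog_arm:
  plan:
    - [0.7,0,0,0,0]
    - [0.8,0,0,0,0]
    - [0.9,0,0,0,0]
    - [1,0,0,0,0]
    - [1,0,0,0,0]
    - [1,0,0,0,0]
    - [1,0,-5,0,0]
    - [1,0,-15,0,0]
    - [1,0,-30,0,0]
    - [1,0,-40,0,0]
    - [1,0,-40,0,0]
    - [1,0,-40,0,0]

```text
time_s: 24.27
eef_pos: [0.6186, -0.1474, 0.2186]
tcp_rot: [-1.571, 0.052, -0.053]
contact_force: [0.6, -0.6, 1.1]
finger_gap: 1.002
```

jog_arm:
  plan:
    - [1,-25,-20,-10,0]
    - [1,-30,0,-20,0]
    - [1,-30,0,-20,0]
    - [1,-30,0,-20,0]
    - [1,-20,0,-10,0]
    - [1,0,0,0,0]
    - [1,0,0,0,0]

```text
time_s: 24.85
eef_pos: [0.4783, -0.2189, 0.2368]
tcp_rot: [-1.571, 0.052, -0.056]
contact_force: [0.7, -0.2, -0.1]
finger_gap: 1.0
```

Run:
```python
from h import *
o,im,d,X=look("w12",0.045,0.09)
for n in("top","side"):
    im,d=viewer.grab_frame(n);cv2.imwrite(f"pics/{n}F.png",im[:,:,::-1])
    if n=="top":
        X=cloud("top",d);Z=X[...,2];m=((Z>0.05)&(Z<0.08)).astype(np.uint8);k,lab,st,ce=cv2.connectedComponentsWithStats(m)
        for i in range(1,k):
            if 100<st[i,4]<1500:
                P=X[lab==i];r=cv2.minAreaRect((P[:,:2]*1000).astype(np.float32));print(np.percentile(P[:,2],[5,50,95]).round(3),np.round(r[0],1),np.round(r[1],1),round(r[2],1))
```

```text
tcp [ 0.4783 -0.2189  0.2368] yaw tool x deg -3.93 tilt [ 0.002 -0.001] t 24.85 gap 0.9998181313376268
[ 160   60   65   72 3047] z [0.051 0.059 0.061] mean [ 393.6 -333.6   57.9] rect [ 393.9 -335.9] [60.2 41.1] 17.1
[ 607   93   33   41 1106] z [0.048 0.06  0.062] mean [437.7  65.4  57.4] rect [439.1  67.4] [36.1 21.5] 9.9
[  0 246  27  37 428] z [0.045 0.048 0.05 ] mean [ 559.  -578.5   47.6] rect [ 559.6 -582.6] [23.1 47. ] 34.0
[ 567  250   70   83 4234] z [0.048 0.069 0.072] mean [626.1  73.5  64.9] rect [633.  80.] [42.9 94.1] 86.1
[ 370  265   54   59 2748] z [0.05  0.072 0.073] mean [ 612.3 -151.9   68.6] rect [ 618.2 -148.2] [55.8 59.3] 87.8
[ 470  266   60   55 2172] z [0.047 0.072 0.073] mean [618.8 -36.5  66.4] rect [622.8 -31.9] [52.8 47.7] 58.4
[0.06  0.069 0.072] [635.6  81.4] [43.8 97. ] 86.4
[0.051 0.064 0.078] [567.  766.5] [183.4  47.7] 2.3
[0.067 0.071 0.073] [626.5 -33. ] [50.  49.8] 48.6
[0.06  0.071 0.074] [ 619.1 -147.2] [56.8 57.5] 87.8
[0.051 0.065 0.078] [415.  696.4] [44.2 89.8] 71.8
[0.057 0.06  0.063] [419.6 217.4] [42.  84.8] 78.7
[0.057 0.06  0.062] [438.4  75. ] [34.9 35.4] 90.0
[0.057 0.06  0.063] [363.6 139.4] [35.  35.6] 88.8
[0.058 0.06  0.063] [298.4 243.6] [41.1 84.2] 22.4
[0.053 0.057 0.06 ] [ 30.8 672.6] [ 68.3 138.7] 5.7
[0.051 0.066 0.078] [59.2 32.8] [13.7 75.7] 27.4
```

View pics/w12.png

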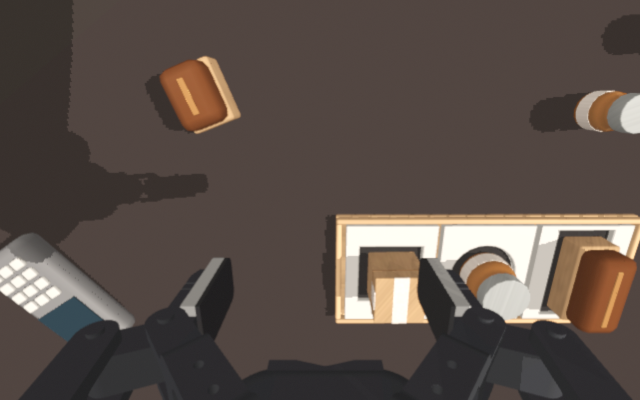

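View pics/sideF.png

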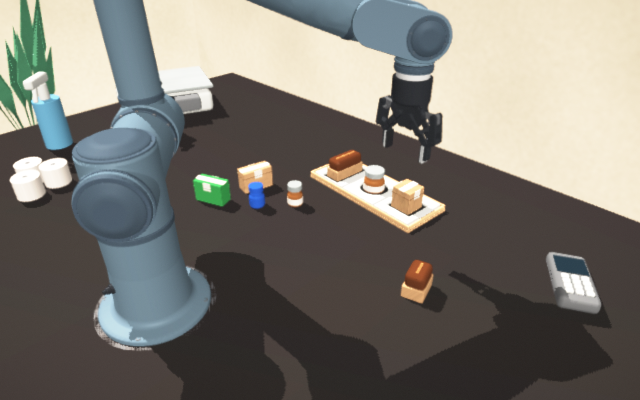

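All three items stand in their recesses. Their tops are at 0.071–0.072, matching 11 + 60 mm, and each is centred within about 1–2 mm. The three items that stay have not moved, so I'm handing in.

Run:
```python
from station import robot
print(robot.finish_job())
```

```text
the job is handed in; nothing more can be done
None
```

I packed the long loaf, then the wide jar, then the square carton into their recesses and handed the job in at about 25 s. Each was lowered until the force reading showed contact with the floor, then released.

- **Packed items:** in the last top view their tops stand at about 70–72 mm, as expected on the 11 mm floor. Each is centred on its recess within about 2 mm and lined up with the tray within about 2°. The last wrist view agreed for the loaf and carton. It put the jar about 4 mm off, but that was a slanted, partly hidden view.
- **Items left alone:** the slim jar and oblong carton measured within 1 mm of where they started. The arm hid the short loaf in the last top view, but the wrist view put it within about 1 mm of its starting position.
- **Forces and disagreements:** the largest force read at the end of any move was about 11 N. The jar's grip closed to about 54 mm rather than 58 mm, but it lifted and stood upright. No check failed.

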